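Pack the micromanipulator accessory tray

ROBOT

A 6-joint arm with a two-finger parallel gripper is mounted at the origin on the work surface. World frame = base frame: x ahead of the robot, y to its left, z up, the work surface at z = 0. Lengths are in m, angles in rad, forces in N, time in s.
With the tool pointing down it reaches from about 0.35 to 0.85 m from the base axis. Payload 8.1 kg.
Tool frame: the origin (TCP) lies at the very end of the fingers, on their centre line; the grasp point (between the pads) lies 19 mm behind it; z points along the fingers, y is the line along which they close (so a half turn about z gives the same grasp; the last joint's range is limited). The gripper opens to 93 mm and grips with 3 to 60 N. Pads are 15 mm wide; open, the fingers measure 128 mm over their backs; the gripper's body (75 mm by 188 mm) begins 65 mm behind the grasp point.
Start: joints at [1.236, 0.13, 1.488, -0, 1.523, -0.085], TCP at [0.148, 0.581, 0.219] pointing down, gripper open.
Joint ranges: [-2.96, 2.96], [-0.89, 2.26], [0.02, 2.5], [-1.34, 4.48], [0, 2.73], [-2.66, 2.66]. Speed limits (rad/s): [2.39, 2.39, 2.79, 3.14, 3.14, 3.14].

INTERFACE

Orientations are given as a rotation vector (axis times angle).
In Python, from plant import robot, imaging gives the robot as it stands.
- The arm moves only by the tool jog_arm, never from a script. Its argument "rows" is a list of rows, each a list of 2 entries, a list of its own where there are three numbers: the shift along the tool's x, y, z each as a share of 0.2 m, from -1 to 1, then the turn, a rotation vector about the tool's x, y, z each as a share of pi/2 rad, from -1 to 1. A call has 1 to 5 rows; each row is the pose to reach, as a shift and turn from the pose commanded when the call began, along the tool's axes at that moment; what a row does not reach only later rows make up. A row lasts 1/10 s, in which the tool goes at most 50 mm and 8.59 degrees, less where a joint would pass 70% of its speed; a pose out of reach is approached as far as the arm can. A call with a number of a shift or a turn outside -1 to 1 is refused whole. A call with a gripper value outside its range is refused whole. "hand" is the closure, from -1 (fully open) to 1 (shut), set as the call begins (left out, the last holds). The fingers move at their own pace and stop on an object; "squeeze" is the grip in N (left out, the last holds). Time passes only in rows, so rows that repeat a pose let the fingers close. It gives the time, the measured TCP pose, the force, the opening and the grip force at its end, in the units of the state.
- robot.read_state(): the state, without advancing time (a new reading comes with each control period).
- imaging.read_camera(name): name is "scene" or "top" or "wrist"; returns a dict with "frame" (420x560x3 uint8, red, green, blue), "vertical_fov" (degrees; the focal length in pixels is half the picture's height over the tangent of half this angle, whatever the lens; pixels are square), "cx", "cy" (the principal point, pixels), "R" (3x3) and "t" (3): a world point X has camera coordinates R X + t. Camera axes: x right, y down, z forward; pixel columns grow to the right and rows downward; lengths in m; the calibration is good to about 2 mm. A picture is of the moment at which its call begins. There is no depth.
- robot.close_job(): hands the job in; it is judged then, once.
The state is a dict: "t": time; "q": joint angles; "dq": joint speeds; "joint_torque": joint torques, N m; "tool_pos": TCP position; "orientation": TCP orientation; "force": force on the tool from outside, world axes, zero at the start; "wrist_torque": the same for the moment, N m; "opening": finger opening in m; "gripper_force": force on a finger pad.
Only numpy, scipy, OpenCV 4.12 (cv2) and the standard library are available. Lean on these libraries where they do the work, as an engineer would, in place of code of your own. Each camera call takes 0.05 s, during which the arm holds its last target. There are 200 camera calls.

TASK

Put the accessories away for transport: lay the blue-handled lens brush and the T-shaped aluminium bracket flat in the tray compartments that match their outlines, each with its wide end in the wide bay. Then lower the red hold-down bar across them onto the tray's two pins until it rests flush on the pin shoulders, and let go. Set things down rather than dropping them, and leave the dishes, the jar and the joystick box alone.

Things in the scene. Friction and masses are not known exactly. Their poses are not given: they have to be found in the camera images.
- tray: Cream tray fixed to the bench, 210 (x) by 180 (y) mm. Origin: centre of its underside, z up. Floor surface at z = 6. Grey ribs 5 mm thick, 5 mm above the floor (tops at z = 11), outline two dark-floored compartments along x: the brush's at y = +38, the bracket's at y = -38. Two steel pins on grey shoulders stand at x = 25, y = +78 and -78.
- tray_brush_bay (a point): Where the brush's origin belongs: on the tray floor, at tray x = 0, y = 38, z = 6. The compartment has a wide bay (44 mm wide) at its +x end, x 28 to 91, for the bristle end, and a narrow bay (26 mm wide) x -91 to 28 for the handle. Axes as the tray's.
- tray_bracket_bay (a point): Where the bracket's origin belongs: on the tray floor, at tray x = -22, y = -38, z = 6. The compartment has a wide bay (54 mm wide) at its -x end, x -88 to -46, for the crossbar, and a narrow bay (30 mm wide) x -46 to 44 for the stem. Axes as the tray's.
- tray_bar_seat (a point): Where the hold-down bar's origin belongs: midway between the pins, level with the shoulder tops (tray x = 25, y = 0, z = 24). Shoulders: 18 mm in diameter. Pins: 10 mm in diameter, 15 mm high above the shoulders, the last 4 mm tapering to 5 mm. Axes as the tray's.
- brush: Lens brush lying flat, 170 mm long along its x, 16 mm thick, about 60 g, balanced near its origin (centre of its underside). Blue handle 18 mm wide, x = -85 to 35; steel ferrule 32 mm wide, 34 to 51; tan bristle block 36 mm wide, 50 to 85 (the +x end). Grip the handle across its width at about x = -10, above the 5 mm height of the tray's ribs.
- brush_tip (a point): End of the bristles: brush x = 85, mid thickness.
- bracket: Flat T-shaped aluminium bracket, 120 mm long along its x, 14 mm thick, about 130 g. Origin: middle of its length, on the underside; centre of mass at x = -10. Crossbar 46 mm wide, x = -60 to -30 (the -x end); stem 22 mm wide, -30 to 60. Grip the stem across its width at about x = -5, above the 5 mm height of the tray's ribs.
- bracket_head (a point): Middle of the crossbar's end face: bracket x = -60, mid thickness.
- bar: Red hold-down bar, a plate 184 mm long along its y, 36 mm wide along its x, 6 mm thick, about 120 g, with a 14 mm round hole at y = +78 and another at y = -78. Origin: centre of its underside. In the middle, a white grip block, 16 mm (x) by 50 mm (y), rises from the plate's top to z = 34. Either way round fits.
- dishes: Bystander: stack of clear and white dishes, 62 mm in diameter, 52 mm high, loose. Origin: centre of its underside.
- jar: Bystander: clear jar with a red cap, 52 mm in diameter, 70 mm high, loose. Origin: centre of its underside.
- joystick: Bystander: cream control box, 100 by 130 mm and 50 mm high, with a black knob on top up to 100 mm, loose. Origin: centre of its underside.
Not all that is in view belongs to the job. Of the things that look like the brush, take the one that is nearest to the robot's base at the start. Several things look just like the bracket: the one meant starts farthest from the robot's base.

How it is judged:
On the way:
1. brush and bracket both lie flat on the floor of their compartments, with the hold-down bar not yet on the pins (horizontal distance between brush and tray_brush_bay below 0.01 m and z of each of brush, bracket in the frame of tray below 0.008 m and angle between the x axis of each of brush, bracket and the x axis of tray, either way round below 0.12 rad and angle between each of brush, bracket's own z axis and vertical below 0.02 rad and x of brush_tip in the frame of tray above 0.06 m and horizontal distance between bracket and tray_bracket_bay below 0.01 m and x of bracket_head in the frame of tray below -0.06 m and not (horizontal distance between bar and tray_bar_seat below 0.005 m and z of bar in the frame of tray below 0.0265 m and angle between the y axis of bar and the y axis of tray, either way round below 0.06 rad and angle between bar's own z axis and vertical below 0.03 rad)), for 0.2 s.
At the end, for the whole second after the job is handed in: Brush and bracket flat in their bays, wide end in wide bay (10 mm and 0.12 rad of place, within 2 mm of the floor, tilt under 0.02 rad); bar on both pins (5 mm, 0.06 rad), within 2.5 mm of flush, tilt under 0.03 rad; all three released and at rest (horizontal distance between brush and tray_brush_bay below 0.01 m and z of each of brush, bracket in the frame of tray below 0.008 m and angle between the x axis of each of brush, bracket and the x axis of tray, either way round below 0.12 rad and angle between each of brush, bracket's own z axis and vertical below 0.02 rad and x of brush_tip in the frame of tray above 0.06 m and horizontal distance between bracket and tray_bracket_bay below 0.01 m and x of bracket_head in the frame of tray below -0.06 m and horizontal distance between bar and tray_bar_seat below 0.005 m and z of bar in the frame of tray below 0.0265 m and angle between the y axis of bar and the y axis of tray, either way round below 0.06 rad and angle between bar's own z axis and vertical below 0.03 rad and linear speed of each of brush, bracket, bar below 0.02 m/s); the robot touches nothing.
It fails at once if the brush is let fall from a height (over about 30 mm) instead of being set down (linear speed of brush above 0.75 m/s and contact force between the fingers and brush below 0.05 N).
It fails at once if the bracket is let fall from a height (over about 30 mm) instead of being set down (linear speed of bracket above 0.75 m/s and contact force between the fingers and bracket below 0.05 N).
It fails at once if the bar is let fall from a height (over about 30 mm) instead of being set down (linear speed of bar above 0.75 m/s and contact force between the fingers and bar below 0.05 N).
It fails at once if the dishes, the jar or the joystick box is pushed more than 30 mm or tipped (distance of any of dishes, jar, joystick from where it was at the start of the episode above 0.03 m or angle between any of dishes, jar, joystick's own z axis and vertical above 0.3 rad).
It also fails if it takes over 64 s, if anything falls off the work surface, if the arm or the gripper's body presses on something with over 40 N, if the wrist force passes 120 N, or if a joint passes its speed limit or range.

## Working session

There is one attempt and no reset: what is moved stays moved. The work goes in short steps, Python scripts to look and compute and a tool call to move; the robot and the scene stay as the last step left them, time stands still between calls to the robot, and variables do not carry over. Pictures are saved under pics/ and viewed, at most 10 in all, crops included, and the job is handed in when it is done.

Besides the shell and the picture viewer there is one more tool, called after "Request:" as name(argument=value, ...) on one line, values as JSON. jog_arm: Moves the arm, as the interface text tells. Its arguments: {"type":"object","properties":{"rows":{"type":"array"},"hand":{"type":"number"},"squeeze":{"type":"number"}},"required":["rows"]}

```bash
ls; mkdir -p pics
cat > h.py <<'E'
import numpy as np, cv2, pickle
from plant import robot, imaging
from scipy.spatial.transform import Rotation as Ro
def cam(n):
    c=imaging.read_camera(n); f=c["frame"]; c["f"]=f.shape[0]/2/np.tan(np.radians(c["vertical_fov"])/2); return c
def ray(c,u,v,z):
    d=np.array([(u-c["cx"])/c["f"],(v-c["cy"])/c["f"],1.]); R=np.array(c["R"]);t=np.array(c["t"])
    o=-R.T@t; d=R.T@d; return (o+d*(z-o[2])/d[2])
def proj(c,X):
    p=np.array(c["R"])@np.array(X)+np.array(c["t"]); return p[:2]/p[2]*c["f"]+[c["cx"],c["cy"]]
def save(c,n): cv2.imwrite("pics/"+n+".png",c["frame"][:,:,::-1])
E
python3 - <<'E'
from h import *
for n in("top","scene"):
    c=cam(n); save(c,n+"0"); pickle.dump(c,open(n+".pkl","wb"))
    print(n,c["f"],c["cx"],c["cy"],-np.array(c["R"]).T@c["t"],[k for k in c])
print(robot.read_state())
E
```

```text
pics
top 406.56723200247296 277.58661011666464 218.7311960683908 [ 0.43409231 -0.05107147  1.18386565] ['frame', 'vertical_fov', 'cx', 'cy', 'R', 't', 'f']
scene 443.28126699930664 276.6318028788844 199.39471630965767 [1.22550134 0.12729219 0.87285525] ['frame', 'vertical_fov', 'cx', 'cy', 'R', 't', 'f']
{'t': 0.1, 'q': array([ 1.23559904e+00,  1.31082678e-01,  1.48917302e+00, -8.29502986e-06,
        1.52300883e+00, -8.54273096e-02]), 'dq': array([-3.87442547e-04, -2.42970272e-03, -3.12723414e-03, -2.09656534e-03,
       -6.52049304e-05,  1.64285152e-04]), 'joint_torque': array([ 7.98793899e-04, -5.61339211e+01, -4.93094838e+01,  7.70099927e-02,
        2.90300354e-02, -6.21548270e-05]), 'tool_pos': array([0.14813459, 0.58089045, 0.21769268]), 'orientation': array([-3.91275492e-01, -3.11678669e+00,  2.57073651e-03]), 'force': array([-0.16806437,  0.13047163,  0.41640945]), 'wrist_torque': array([-0.03739784, -0.01352301, -0.00458605]), 'gripper_force': 0.0, 'opening': 0.09276665828750245}
```

View pics/top0.png

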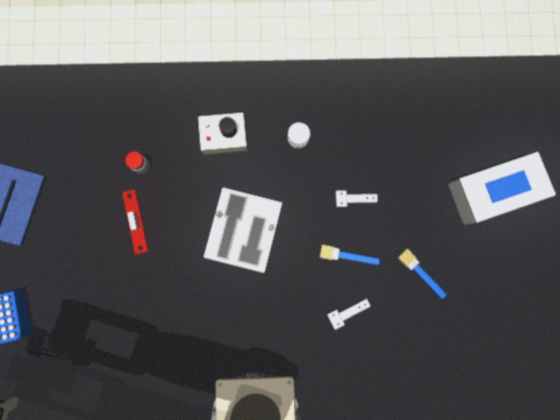

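View pics/scene0.png

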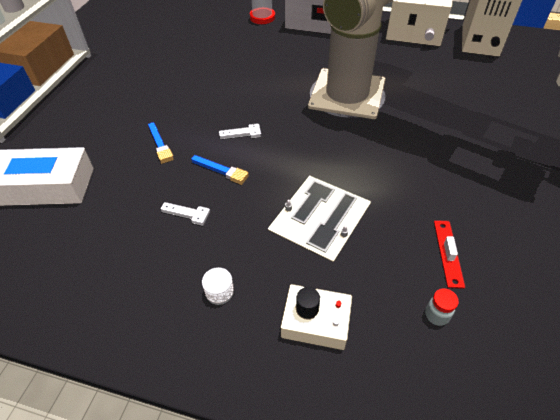

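Candidates in the top view are brushes at (350,256) and (422,273), and T-brackets at (357,198) and (349,313). The base is at about (255,410), so the brush meant is (350,256), the nearest, and the bracket meant is (357,198), the farthest. The other objects are the bar at (135,222), tray (243,230), jar (137,161), joystick (223,132) and dishes (299,134).

```bash
cat > m.py <<'E'
from h import *
def comps(mask,amin):
    n,l,s,ce=cv2.connectedComponentsWithStats(mask.astype(np.uint8))
    return [(l==i,s[i],ce[i]) for i in range(1,n) if s[i][4]>amin]
def rect(c,m,z):
    ct=max(cv2.findContours(m.astype(np.uint8),0,1)[0],key=len)[:,0]
    P=np.array([ray(c,u,v,z)[:2] for u,v in ct])*1000
    (x,y),(w,h),a=cv2.minAreaRect(P.astype(np.float32))
    if w<h: w,h,a=h,w,a+90
    return x,y,w,h,a   # mm; a = long axis direction, deg
def axis(c,m,z):
    v,u=np.nonzero(m); P=np.array([ray(c,a,b,z)[:2] for a,b in zip(u,v)])*1000
    e=np.linalg.eigh(np.cov(P.T))[1][:,1]; return P.mean(0),np.degrees(np.arctan2(e[1],e[0]))
def masks(c):
    f=c["frame"]; h=cv2.cvtColor(f,cv2.COLOR_RGB2HSV).astype(int); H,S,V=h[...,0],h[...,1],h[...,2]
    return dict(white=(V>130)&(S<60),blue=(H>95)&(H<125)&(S>120)&(V>70),tan=(H>15)&(H<35)&(S>80)&(V>90),red=((H<8)|(H>172))&(S>130)&(V>70),dark=(V<140))
E
python3 - <<'E'
from m import *
np.set_printoptions(precision=1,suppress=True)
for n,zz in(("top",0),):
    c=pickle.load(open("top.pkl","rb")); M=masks(c)
    for k,z in(("white",.008),("blue",.012),("tan",.014),("red",.006)):
        for m,s,ce in comps(M[k],25):
            if s[1]<70 or s[0]>450 or s[0]<100 or s[1]>340: continue
            print(k,ce,s[4],"rect",np.array(rect(c,m,z)),"axis",*axis(c,m,z))
f=c["frame"][180:335,195:455]; cv2.imwrite("pics/crop.png",cv2.resize(f[:,:,::-1],None,fx=3,fy=3,interpolation=cv2.INTER_CUBIC))
E
```

```text
white [220.6 132.1] 1307 rect [821.6  80.6 137.4 106.5  93.5] axis [818.6  84. ] 88.54854397217838
white [298.3 134.2] 455 rect [ 807.4 -147.1   73.6   62.6  178.1] axis [ 806.9 -146.3] 166.51197304123556
white [243.3 229.3] 3488 rect [527.6  24.6 212.3 182.3 164.3] axis [528.   22.7] 149.91372049007
white [353.5 198. ] 459 rect [ 610.4 -310.7  121.4   47.4   88.4] axis [ 610.7 -301.8] 88.68928513246303
white [131.8 220.7] 113 rect [562.  344.5  52.3  19.   11.5] axis [561.8 343.8] -167.71652673681547
white [335.  253.5] 74 rect [ 450.6 -241.    35.1   19.   170.2] axis [ 450.1 -240.1] 170.0638826166833
white [412.8 263.9] 69 rect [ 413.2 -465.1   33.5   16.1  132. ] axis [ 413.5 -464.4] 130.51015946872533
white [346.5 313.5] 478 rect [ 282.4 -274.6  123.2   47.4  114.1] axis [ 278.9 -265.6] 115.33833177521737
blue [359.  257.7] 328 rect [ 435.8 -308.4  118.4   23.1   77.9] axis [ 435.8 -308.2] 77.82135219746445
blue [429.7 281.7] 348 rect [ 361.4 -508.8  117.5   24.2   41. ] axis [ 361.4 -508.7] -138.73650641031912
tan [325.4 251.4] 133 rect [ 456.3 -212.6   36.2   34.3  170.2] axis [ 456.8 -211.9] 174.97091377472861
tan [406.  256.8] 182 rect [ 434.  -444.    41.6   36.2  132.2] axis [ 434.5 -444.1] 130.99244742249184
red [133.6 159.6] 258 rect [742.5 340.7  51.4  49.6   0.3] axis [742.1 340.3] -139.42567914394255
red [135.4 221.7] 730 rect [560.2 335.9 188.2  41.   12.3] axis [558.9 334. ] -168.11023346249155
```

View pics/crop.png

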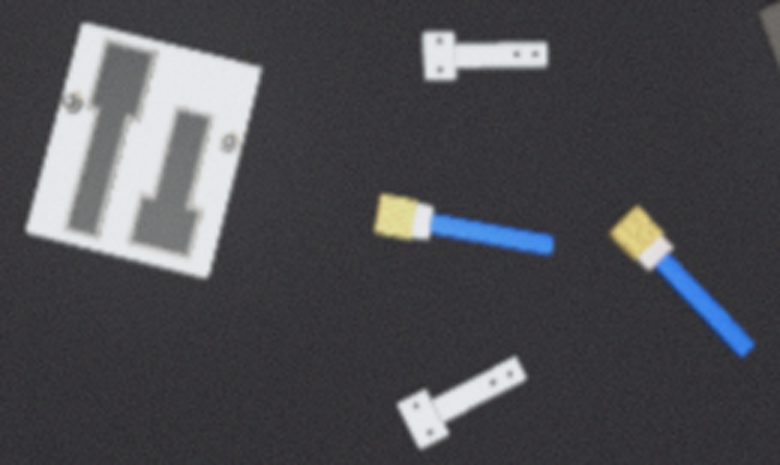

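The crop confirms the choice. The brush with bristles at (380-415,215) is nearest, and the T-bracket at (425-545,55) with its crossbar on the left is farthest. The tray's left compartment is wide at the top and its right compartment is wide at the bottom.

```bash
cat > p.py <<'E'
from h import *
import sys
def plan(wps, cur=None):
    """wps: list of (x,y,z mm, tool-y yaw deg). prints calls (shift/0.2m, turn z share) each reachable in 5 rows"""
    s=robot.read_state(); R=Ro.from_rotvec(s["orientation"]); p=np.array(s["tool_pos"])
    print("t",s["t"],"at",np.round(p*1000,1),"yaw",round(np.degrees(np.arctan2(*R.as_matrix()[[1,0],1])),2),"q",np.round(s["q"],2),"open",round(s["opening"],4),"tilt",np.round(np.array(R.as_matrix()[:,2]),4))
    for w in wps:
        t=np.array(w[:3])/1000; y=np.degrees(np.arctan2(*R.as_matrix()[[1,0],1])); dy=w[3]-y; dy=(dy+180)%360-180 if abs(dy)<270 else dy
        n=max(1,int(np.ceil(max(np.linalg.norm(t-p)/.2,abs(dy)/40))))
        p0=p.copy()
        for i in range(n):
            tgt=p0+(t-p0)*(i+1)/n; d=np.round(R.inv().apply(tgt-p)/.2,3); tz=round(-dy/n/90,3)
            rows=max(np.linalg.norm(d)*.2/.05,abs(tz)*90/8.59)
            print(w,f"[[{d[0]},{d[1]},{d[2]}],[0,0,{tz}]] rows>={rows:.1f}")
            p=p+R.apply(d*.2); R=R*Ro.from_rotvec([0,0,tz*np.pi/2])
E
python3 - <<'E'
from p import *
plan([(470,40,260,-15.7)])
E
```

```text
t 0.1 at [148.1 580.9 217.7] yaw 75.69 q [ 1.24  0.13  1.49 -0.    1.52 -0.09] open 0.0928 tilt [-5.0e-04 -1.6e-03 -1.0e+00]
(470, 40, 260, -15.7) [[-0.557,-0.556,-0.052],[0,0,0.254]] rows>=3.2
(470, 40, 260, -15.7) [[-0.729,-0.296,-0.052],[0,0,0.254]] rows>=3.2
(470, 40, 260, -15.7) [[-0.787,0.011,-0.052],[0,0,0.254]] rows>=3.2
(470, 40, 260, -15.7) [[-0.72,0.315,-0.052],[0,0,0.254]] rows>=3.2
```

Request:
jog_arm(rows=[[[-0.557,-0.556,-0.052],[0,0,0.254]],[[-0.557,-0.556,-0.052],[0,0,0.254]],[[-0.557,-0.556,-0.052],[0,0,0.254]],[[-0.557,-0.556,-0.052],[0,0,0.254]]])

```text
t: 0.5
tool_pos: [0.2308, 0.4427, 0.229]
orientation: [1.01, 2.973, -0.002]
force: [1.0, 0.8, -0.3]
opening: 0.0931
gripper_force: 0.0
```

Request:
jog_arm(rows=[[[-0.729,-0.296,-0.052],[0,0,0.254]],[[-0.729,-0.296,-0.052],[0,0,0.254]],[[-0.729,-0.296,-0.052],[0,0,0.254]],[[-0.729,-0.296,-0.052],[0,0,0.254]]])

```text
t: 0.9
tool_pos: [0.3113, 0.3077, 0.2398]
orientation: [1.58, 2.714, 0.0]
force: [-0.4, -0.3, 0.2]
opening: 0.093
gripper_force: 0.0
```

Request:
jog_arm(rows=[[[-0.787,0.011,-0.052],[0,0,0.254]],[[-0.787,0.011,-0.052],[0,0,0.254]],[[-0.787,0.011,-0.052],[0,0,0.254]],[[-0.787,0.011,-0.052],[0,0,0.254]]])

```text
t: 1.3
tool_pos: [0.3917, 0.1725, 0.25]
orientation: [2.086, 2.348, -0.0]
force: [0.0, 1.2, -0.3]
opening: 0.093
gripper_force: 0.0
```

Request:
jog_arm(rows=[[[-0.72,0.315,-0.052],[0,0,0.254]],[[-0.72,0.315,-0.052],[0,0,0.254]],[[-0.72,0.315,-0.052],[0,0,0.254]],[[-0.72,0.315,-0.052],[0,0,0.254]],[[-0.72,0.315,-0.052],[0,0,0.254]]])

```text
t: 1.8
tool_pos: [0.4704, 0.0404, 0.2597]
orientation: [-2.503, -1.896, 0.001]
force: [-0.2, 1.4, 0.2]
opening: 0.0929
gripper_force: 0.0
```

Works well. Next: the wrist view of the tray.

Run:
```python
from p import *
c=cam("wrist"); save(c,"w1"); pickle.dump(c,open("w1.pkl","wb"))
print(c["f"],-np.array(c["R"]).T@c["t"],np.round(c["R"],3))
for P in([527.6,24.6,6],): print(proj(c,np.array(P)/1000))
plan([(440,-285,200,-12.2)])
```

```text
320.58164370884276 [0.4943339  0.12053025 0.42559685] [[ 0.962 -0.272 -0.002]
 [-0.259 -0.919  0.299]
 [-0.083 -0.287 -0.954]]
[325.17049544 172.86593938]
t 1.85 at [469.9  41.4 259.7] yaw -15.65 q [-0.02 -0.24  1.77  0.    1.61  0.25] open 0.0931 tilt [-1.4e-03  9.0e-04 -1.0e+00]
(440, -285, 200, -12.2) [[-0.806,0.149,0.149],[0,0,-0.019]] rows>=3.3
(440, -285, 200, -12.2) [[-0.81,0.124,0.148],[0,0,-0.019]] rows>=3.3
```

View pics/w1.png

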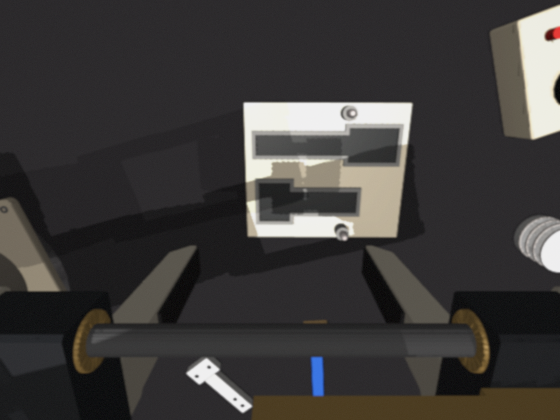

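The wrist view shows the tray quad with corners at about (244,102), (411,102), (397,237) and (248,237), and pins at (349,113) and (343,231). I'll measure the tray from this view while moving on to the brush.

Request:
jog_arm(rows=[[[-0.806,0.149,0.149],[0,0,-0.019]],[[-0.806,0.149,0.149],[0,0,-0.019]],[[-0.806,0.149,0.149],[0,0,-0.019]],[[-0.806,0.149,0.149],[0,0,-0.019]]])

```text
t: 2.25
tool_pos: [0.4539, -0.1236, 0.2292]
orientation: [-2.474, -1.935, 0.002]
force: [-0.2, -0.0, 0.3]
opening: 0.0934
gripper_force: 0.0
```

Request:
jog_arm(rows=[[[-0.81,0.124,0.148],[0,0,-0.019]],[[-0.81,0.124,0.148],[0,0,-0.019]],[[-0.81,0.124,0.148],[0,0,-0.019]],[[-0.81,0.124,0.148],[0,0,-0.019]],[[-0.81,0.124,0.148],[0,0,-0.019]]])

```text
t: 2.75
tool_pos: [0.4396, -0.2856, 0.1998]
orientation: [-2.445, -1.969, 0.0]
force: [0.8, 0.5, -0.5]
opening: 0.0933
gripper_force: 0.0
```

Run:
```python
from m import *; from p import *
np.set_printoptions(precision=1,suppress=True)
w=pickle.load(open("w1.pkl","rb")); g=cv2.cvtColor(w["frame"],cv2.COLOR_RGB2GRAY)
m=np.zeros_like(g); m[90:250,232:425]=(g[90:250,232:425]>85)
ct=max(cv2.findContours(m,0,1)[0],key=cv2.contourArea)
h=cv2.convexHull(ct); q=cv2.approxPolyDP(h,6,True)[:,0]; print("quad px",q.tolist())
P=np.array([ray(w,u,v,.006)[:2]*1000 for u,v in h[:,0]],np.float32); print("tray w1",cv2.minAreaRect(P))
c=cam("wrist"); save(c,"w2"); pickle.dump(c,open("w2.pkl","wb"))
M=masks(c)
for k,z in(("blue",.014),("tan",.016)):
    for mm,s,ce in comps(M[k],80): print(k,ce,s,np.array(rect(c,mm,z)))
plan([])
```

```text
quad px [[412, 103], [395, 237], [247, 235], [243, 102]]
tray w1 ((525.845458984375, 21.430496215820312), (185.6296844482422, 212.54092407226562), 74.23119354248047)
blue [280.6 202.1] [ 272  153   18  100 1270] [ 434.7 -308.4  118.3   19.8   78.1]
blue [245.1 369.2] [230 356  37  32 290] [ 338.9 -526.4   65.3   24.6   41. ]
tan [267.2 112.1] [262 101  29  33 164] [ 445.1 -204.8   42.4   20.8   35.4]
tan [301.3 295.3] [283 285  40  23 234] [ 436.2 -429.7   49.3   31.   169.4]
tan [ 87.5 340.5] [  72  309   39   65 1127] [ 148.5 -438.3  111.4   41.2   59. ]
tan [474.3 341.3] [ 452  309   38   65 1200] [ 640.4 -545.   110.7   42.    94.4]
tan [415.1 406.2] [ 251  388  309   32 8064] [ 546.6 -632.5  442.4   56.6  167.8]
t 2.8 at [ 440.  -284.4  200.3] yaw -12.27 q [-0.7 -0.1  1.7  0.   1.5 -0.5] open 0.0929 tilt [-0.  0. -1.]
```

View pics/w2.png

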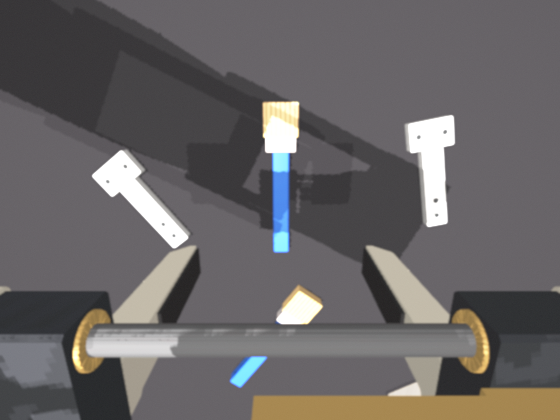

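The wrist view shows the chosen brush at (281,175), lined up between the fingers, and the chosen bracket at (432,165). Both views agree on the brush handle to about 1 mm.

Run:
```python
from p import *
plan([(438.3,-293.7,60,-12.0),(438.3,-293.7,9,-12.0)])
```

```text
t 2.8 at [ 440.  -284.4  200.3] yaw -12.27 q [-0.67 -0.07  1.72  0.    1.49 -0.46] open 0.0929 tilt [-7.0e-04  1.6e-03 -1.0e+00]
(438.3, -293.7, 60, -12.0) [[-0.048,0.002,0.702],[0,0,-0.003]] rows>=2.8
(438.3, -293.7, 9, -12.0) [[-0.0,0.0,0.255],[0,0,0.0]] rows>=1.0
```

Request:
jog_arm(rows=[[[-0.048,0.002,0.702],[0,0,-0.003]],[[-0.048,0.002,0.702],[0,0,-0.003]],[[-0.048,0.002,0.702],[0,0,-0.003]],[[-0.048,0.002,0.702],[0,0,-0.003]]], hand=0.1)

```text
t: 3.2
tool_pos: [0.435, -0.2898, 0.0546]
orientation: [-2.431, -1.972, 0.003]
force: [-0.9, -0.1, -0.6]
opening: 0.066
gripper_force: 0.0
```

Request:
jog_arm(rows=[[[0,0,0.1],[0,0,0]],[[0,0,0.2],[0,0,0]],[[0,0,0.255],[0,0,0]],[[0,0,0.255],[0,0,0]]])

```text
t: 3.6
tool_pos: [0.4385, -0.2941, 0.0099]
orientation: [-2.44, -1.977, -0.0]
force: [-0.8, 1.0, 0.5]
opening: 0.0423
gripper_force: 0.0
```

Request:
jog_arm(rows=[[[0,0,0],[0,0,0]],[[0,0,0],[0,0,0]],[[0,0,0],[0,0,0]],[[0,0,0],[0,0,0]],[[0,0,0],[0,0,0]]], hand=1, squeeze=20)

```text
t: 4.1
tool_pos: [0.4386, -0.2959, 0.0104]
orientation: [2.442, 1.975, 0.001]
force: [-1.6, 1.8, 5.5]
opening: 0.0173
gripper_force: 20.0
```

Request:
jog_arm(rows=[[[0,0,-0.1],[0,0,0]],[[0,0,-0.3],[0,0,0]],[[0,0,-0.5],[0,0,0]],[[0,0,-0.7],[0,0,0]],[[0,0,-0.7],[0,0,0]]])

```text
t: 4.6
tool_pos: [0.4411, -0.298, 0.1565]
orientation: [2.434, 1.969, 0.003]
force: [0.5, -1.2, -0.5]
opening: 0.0175
gripper_force: 20.0
```

```bash
cat > tray.py <<'E'
import numpy as np
TR=np.array([527.,23.2]); TY=-15.75
def tw(x,y,T=None,Y=None):
    T=TR if T is None else T; a=np.radians(TY if Y is None else Y); c,s=np.cos(a),np.sin(a); return T+[c*x-s*y,s*x+c*y]
E
python3 - <<'E'
from m import *; from p import *; from tray import *
np.set_printoptions(precision=1,suppress=True)
c=cam("wrist"); save(c,"w3"); pickle.dump(c,open("w3.pkl","wb"))
s=robot.read_state(); z=s["tool_pos"][2]-.010+.014
M=masks(c)
for k in("blue","tan"):
    for mm,st,ce in comps(M[k],80):
        if ce[1]<290: print(k,ce,st,np.array(rect(c,mm,z)))
x,y=tw(-11,38); print("place",x,y)
plan([(x-20,y,200,-105.75)])
E
```

```text
blue [280.5 249.2] [ 262  181   37  143 4717] [ 442.6 -296.1   88.7   19.1   78.4]
tan [276.9 118.1] [ 241   73   78   77 3289] [ 458.8 -218.9   38.6   34.9  166.2]
place 526.7277294938827 62.759143933754416
t 4.65 at [ 439.9 -297.1  153.3] yaw -12.07 q [-0.7 -0.   1.8 -0.   1.4 -0.5] open 0.0176 tilt [ 0. -0. -1.]
(np.float64(506.72772949388275), np.float64(62.759143933754416), 200, -105.75) [[0.61,-0.016,-0.08],[0,0,0.347]] rows>=3.6
(np.float64(506.72772949388275), np.float64(62.759143933754416), 200, -105.75) [[0.512,-0.33,-0.08],[0,0,0.347]] rows>=3.6
(np.float64(506.72772949388275), np.float64(62.759143933754416), 200, -105.75) [[0.268,-0.548,-0.08],[0,0,0.347]] rows>=3.6
```

Request:
jog_arm(rows=[[[0.61,-0.016,-0.08],[0,0,0.347]],[[0.61,-0.016,-0.08],[0,0,0.347]],[[0.61,-0.016,-0.08],[0,0,0.347]],[[0.61,-0.016,-0.08],[0,0,0.347]],[[0.61,-0.016,-0.08],[0,0,0.347]]])

```text
t: 5.15
tool_pos: [0.4598, -0.1742, 0.164]
orientation: [-2.883, -1.245, 0.002]
force: [-0.6, 0.0, -0.3]
opening: 0.0179
gripper_force: 20.0
```

Request:
jog_arm(rows=[[[0.512,-0.33,-0.08],[0,0,0.347]],[[0.512,-0.33,-0.08],[0,0,0.347]],[[0.512,-0.33,-0.08],[0,0,0.347]],[[0.512,-0.33,-0.08],[0,0,0.347]],[[0.512,-0.33,-0.08],[0,0,0.347]]])

```text
t: 5.65
tool_pos: [0.4822, -0.0553, 0.1804]
orientation: [-3.112, -0.427, 0.002]
force: [-0.5, -0.7, -0.7]
opening: 0.0173
gripper_force: 20.0
```

Request:
jog_arm(rows=[[[0.268,-0.548,-0.08],[0,0,0.347]],[[0.268,-0.548,-0.08],[0,0,0.347]],[[0.268,-0.548,-0.08],[0,0,0.347]],[[0.268,-0.548,-0.08],[0,0,0.347]],[[0.268,-0.548,-0.08],[0,0,0.347]]])

```text
t: 6.15
tool_pos: [0.5048, 0.064, 0.1965]
orientation: [3.112, -0.424, -0.002]
force: [0.1, -0.5, -0.7]
opening: 0.0173
gripper_force: 20.0
```

Run:
```python
from m import *; from p import *; from tray import *
c=cam("wrist"); save(c,"w4"); pickle.dump(c,open("w4.pkl","wb"))
s=cam("scene"); pickle.dump(s,open("s4.pkl","wb"))
a=cv2.resize(c["frame"],None,fx=1.4,fy=1.4)[:588]; cv2.imwrite("pics/w4b.png",a[:,:,::-1]); plan([])
```

```text
t 6.25 at [504.6  63.1 196.5] yaw -105.39 q [ 0.02 -0.11  1.77 -0.    1.48  1.86] open 0.0178 tilt [-1.5e-03 -4.0e-04 -1.0e+00]
```

View pics/w4b.png

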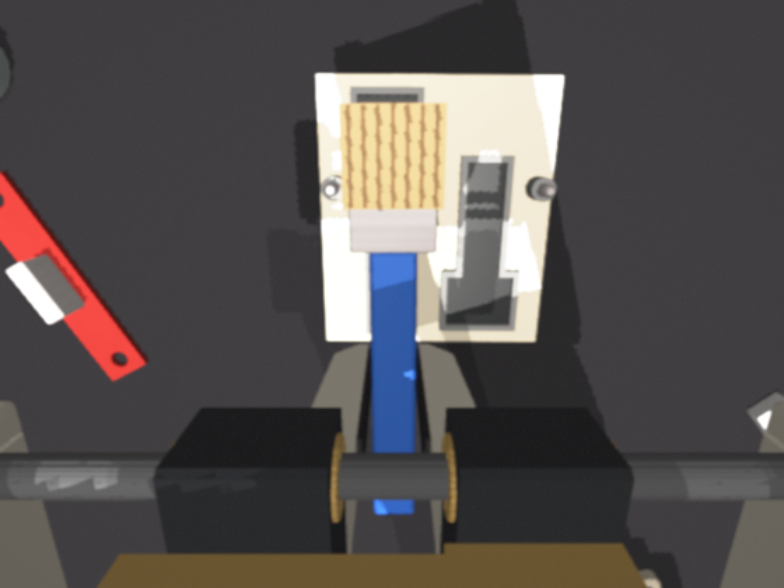

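The view shows the brush held with bristles at (393,155) over the tray. The tray corners are at (316,73), (563,74), (536,341) and (326,341) in the 1.4× picture, with pins near (331,187) and (541,188).

Run:
```python
from m import *; from p import *; from tray import *
np.set_printoptions(precision=1,suppress=True)
c=pickle.load(open("w4.pkl","rb"))
def pose(c,px,names):
    g=cv2.GaussianBlur(cv2.cvtColor(c["frame"],cv2.COLOR_RGB2GRAY),(3,3),0)
    q=cv2.cornerSubPix(g,np.array(px,np.float32).reshape(-1,1,2),(4,4),(-1,-1),(3,50,.01))[:,0]
    W=np.array([ray(c,u,v,.006)[:2]*1000 for u,v in q]); N=np.array(names,float)
    a=W-W.mean(0); b=N-N.mean(0); th=np.arctan2((b[:,0]*a[:,1]-b[:,1]*a[:,0]).sum(),(a*b).sum())
    R=np.array([[np.cos(th),-np.sin(th)],[np.sin(th),np.cos(th)]]); T=W.mean(0)-R@N.mean(0)
    print("px",q.tolist(),"\ntray",T,np.degrees(th),"res",(W-(N@R.T+T)).round(1).tolist()); return q
L=[(105,90),(105,-90),(-105,-90),(-105,90)]
pose(c,np.array([(316,73),(563,74),(536,341),(326,341)])/1.4,L)
w=pickle.load(open("w1.pkl","rb"))
pose(w,[(411,102),(397,237),(248,237),(244,102)],L)
t=pickle.load(open("top.pkl","rb")); qt=[proj(t,[*(tw(*l)/1000),.006]) for l in L]; pose(t,qt,L)
s=pickle.load(open("s4.pkl","rb")) ; s0=pickle.load(open("scene.pkl","rb")); qs=[proj(s0,[*(tw(*l)/1000),.006]) for l in L]; pose(s0,qs,L)
# brush in hand
z=.1965-.010+.015
M=masks(c)
for k in("blue","tan"):
    for mm,st,ce in comps(M[k],80):
        if ce[1]<290: print(k,ce,st,np.array(rect(c,mm,z)))
```

```text
px [[224.5840606689453, 51.997154235839844], [402.56396484375, 52.983787536621094], [381.8800964355469, 243.68411254882812], [232.66796875, 243.0654296875]] 
tray [526.9  23.5] -15.864967471197607 res [[-0.1, 0.1], [-0.1, -0.0], [0.1, -0.1], [0.1, 0.1]]
px [[411.8574523925781, 102.62847900390625], [395.88818359375, 236.78485107421875], [247.3994903564453, 236.04171752929688], [243.249755859375, 102.19380187988281]] 
tray [526.4  23.9] -15.946044340764598 res [[-0.2, -0.0], [-0.2, 0.1], [0.4, 0.2], [0.1, -0.3]]
px [[222.05487060546875, 187.12860107421875], [281.5950927734375, 202.04727172851562], [263.65093994140625, 272.2389831542969], [203.0609130859375, 256.7449645996094]] 
tray [528.2  24.9] -15.91801400699901 res [[-0.4, -0.1], [0.2, -0.0], [0.1, 0.2], [0.1, -0.0]]
px [[333.056884765625, 260.9674377441406], [267.0924072265625, 228.4199981689453], [309.0209655761719, 174.77682495117188], [370.71014404296875, 201.3160858154297]] 
tray [528.4  26. ] -16.04823009905488 res [[1.0, 0.5], [0.5, -0.2], [-1.7, -0.7], [0.1, 0.4]]
blue [280.8 251.8] [ 264  181   34  143 4517] [510.   62.5  86.2  18.3 164.9]
tan [280.3 110.4] [ 244   73   74   76 5417] [584.3  42.2  35.1  34.5  74.4]
```

```bash
sed -i 's/^TR=.*/TR=np.array([527.,24.0]); TY=-15.9/' tray.py
python3 - <<'E'
from p import *; from tray import *
x,y=tw(-13.5,38); plan([(x,y,80,-105.8),(x,y,22,-105.8),(x,y,16,-105.8)])
E
```

```text
t 6.25 at [504.6  63.1 196.5] yaw -105.39 q [ 0.02 -0.11  1.77 -0.    1.48  1.86] open 0.0178 tilt [-1.5e-03 -4.0e-04 -1.0e+00]
(np.float64(524.4269426313981), np.float64(64.24461921521787), 80, -105.8) [[0.095,-0.032,0.583],[0,0,0.005]] rows>=2.4
(np.float64(524.4269426313981), np.float64(64.24461921521787), 22, -105.8) [[0.0,-0.0,0.29],[0,0,-0.0]] rows>=1.2
(np.float64(524.4269426313981), np.float64(64.24461921521787), 16, -105.8) [[0.0,-0.0,0.03],[0,0,-0.0]] rows>=0.1
```

Request:
jog_arm(rows=[[[0.095,-0.032,0.2],[0,0,0.005]],[[0.095,-0.032,0.4],[0,0,0.005]],[[0.095,-0.032,0.583],[0,0,0.005]],[[0.095,-0.032,0.583],[0,0,0.005]],[[0.095,-0.032,0.583],[0,0,0.005]]])

```text
t: 6.75
tool_pos: [0.5244, 0.0643, 0.0807]
orientation: [3.11, -0.44, -0.003]
force: [0.3, 0.1, 0.2]
opening: 0.0177
gripper_force: 20.0
```

Run:
```python
from p import *; from tray import *
x,y=tw(-13.5,38); plan([(x,y,22,-105.8),(x,y,16,-105.8)])
```

```text
t 6.75 at [524.4  64.3  80.7] yaw -106.1 q [ 0.03  0.05  1.83 -0.    1.26  1.88] open 0.0177 tilt [-2.1e-03 -2.0e-04 -1.0e+00]
(np.float64(524.4269426313981), np.float64(64.24461921521787), 22, -105.8) [[0.001,-0.0,0.294],[0,0,-0.003]] rows>=1.2
(np.float64(524.4269426313981), np.float64(64.24461921521787), 16, -105.8) [[-0.0,-0.0,0.03],[0,0,-0.0]] rows>=0.1
```

Request:
jog_arm(rows=[[[0,0,0.1],[0,0,-0.003]],[[0,0,0.2],[0,0,-0.003]],[[0,0,0.27],[0,0,-0.003]],[[0,0,0.295],[0,0,-0.003]],[[0,0,0.295],[0,0,-0.003]]])

```text
t: 7.25
tool_pos: [0.5254, 0.0651, 0.0224]
orientation: [-3.111, 0.435, -0.001]
force: [0.8, 0.6, -0.0]
opening: 0.0175
gripper_force: 20.0
```

Request:
jog_arm(rows=[[[0,0,0.01],[0,0,0]],[[0,0,0.02],[0,0,0]],[[0,0,0.025],[0,0,0]],[[0,0,0.03],[0,0,0]],[[0,0,0.03],[0,0,0]]])

```text
t: 7.75
tool_pos: [0.5253, 0.0653, 0.0164]
orientation: [-3.111, 0.435, -0.001]
force: [-2.6, -0.2, 3.8]
opening: 0.0179
gripper_force: 20.0
```

Request:
jog_arm(rows=[[[0,0,0.003],[0,0,0]],[[0,0,0.003],[0,0,0]]])

```text
t: 7.95
tool_pos: [0.5254, 0.0653, 0.0164]
orientation: [3.111, -0.435, 0.001]
force: [-4.4, 0.7, 10.6]
opening: 0.0177
gripper_force: 20.0
```

Request:
jog_arm(rows=[[[0,0,0],[0,0,0]],[[0,0,0],[0,0,0]],[[0,0,0],[0,0,0]]], hand=0.35)

```text
t: 8.25
tool_pos: [0.5249, 0.0653, 0.0151]
orientation: [3.111, -0.435, -0.0]
force: [0.3, -0.7, 0.1]
opening: 0.0295
gripper_force: 0.0
```

Request:
jog_arm(rows=[[[0,0,-0.05],[0,0,0]],[[0,0,-0.2],[0,0,0]],[[0,0,-0.45],[0,0,0]],[[0,0,-0.7],[0,0,0]],[[0,0,-0.9],[0,0,0]]])

```text
t: 8.75
tool_pos: [0.5255, 0.0653, 0.1992]
orientation: [-3.111, 0.435, -0.004]
force: [1.7, -0.6, 0.2]
opening: 0.0306
gripper_force: 0.0
```

Run:
```python
from m import *; from p import *; from tray import *
np.set_printoptions(precision=1,suppress=True)
c=cam("wrist"); save(c,"w5"); pickle.dump(c,open("w5.pkl","wb"))
a=cv2.resize(c["frame"],None,fx=1.4,fy=1.4); cv2.imwrite("pics/w5b.png",a[:,:,::-1])
M=masks(c)
for k in("blue","tan"):
    for mm,st,ce in comps(M[k],80):
        if ce[1]<290: print(k,ce,st,np.array(rect(c,mm,.021)))
print("want tan",tw(67.5,38))
plan([(560,-180,220,-40)])
```

```text
blue [281.1 195.9] [ 273  145   17  104 1728] [513.2  68.7 119.1  18.2 164.5]
tan [280.7 109.9] [ 263   92   37   37 1280] [604.2  42.6  37.2  35.4  74. ]
want tan [602.3  42.1]
t 8.8 at [528.9  65.4 206.7] yaw -105.93 q [ 0.  -0.1  1.7 -0.   1.5  1.9] open 0.0302 tilt [ 0.  0. -1.]
(560, -180, 220, -40) [[0.244,0.569,-0.032],[0,0,-0.366]] rows>=3.8
(560, -180, 220, -40) [[-0.105,0.609,-0.033],[0,0,-0.366]] rows>=3.8
```

View pics/w5b.png

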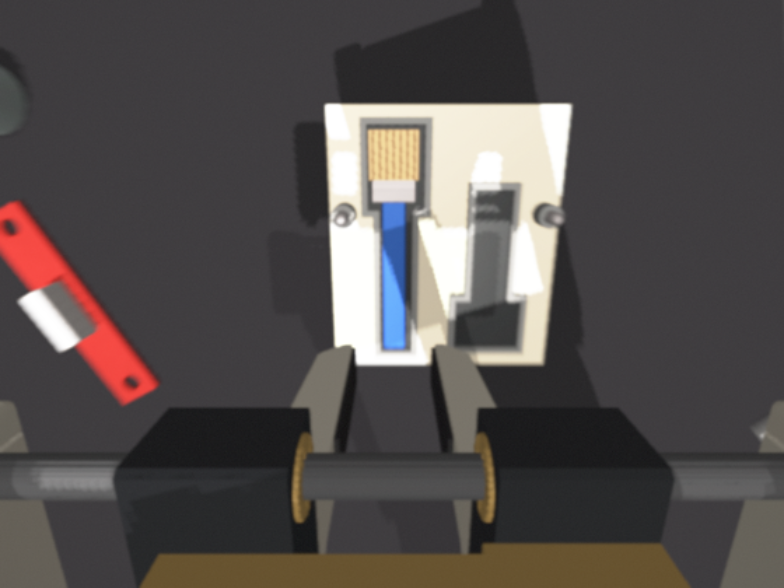

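The picture shows the brush lying inside its compartment, with bristles at (393,155) and the handle end at (393,348). It is within about 2 mm of nominal. Next is the bracket.

Run:
```python
from p import *
plan([(605,-300,200,-1.5)])
```

```text
t 8.8 at [528.9  65.4 206.7] yaw -105.93 q [ 0.03 -0.06  1.7  -0.    1.48  1.88] open 0.0302 tilt [ 1.260e-02  3.000e-04 -9.999e-01]
(605, -300, 200, -1.5) [[0.289,0.551,0.013],[0,0,-0.387]] rows>=4.1
(605, -300, 200, -1.5) [[-0.077,0.617,0.012],[0,0,-0.387]] rows>=4.1
(605, -300, 200, -1.5) [[-0.417,0.462,0.013],[0,0,-0.387]] rows>=4.1
```

Request:
jog_arm(rows=[[[0.289,0.551,0.013],[0,0,-0.387]],[[0.289,0.551,0.013],[0,0,-0.387]],[[0.289,0.551,0.013],[0,0,-0.387]],[[0.289,0.551,0.013],[0,0,-0.387]],[[0.289,0.551,0.013],[0,0,-0.387]]], hand=0)

```text
t: 9.3
tool_pos: [0.5503, -0.0579, 0.1928]
orientation: [-3.098, -0.521, 0.0]
force: [0.8, 0.3, -0.5]
opening: 0.0464
gripper_force: 0.0
```

Request:
jog_arm(rows=[[[-0.077,0.617,0.012],[0,0,-0.387]],[[-0.077,0.617,0.012],[0,0,-0.387]],[[-0.077,0.617,0.012],[0,0,-0.387]],[[-0.077,0.617,0.012],[0,0,-0.387]],[[-0.077,0.617,0.012],[0,0,-0.387]]])

```text
t: 9.8
tool_pos: [0.5756, -0.1792, 0.1902]
orientation: [-2.801, -1.421, 0.0]
force: [-0.3, 0.7, 0.4]
opening: 0.0468
gripper_force: 0.0
```

Request:
jog_arm(rows=[[[-0.417,0.462,0.013],[0,0,-0.387]],[[-0.417,0.462,0.013],[0,0,-0.387]],[[-0.417,0.462,0.013],[0,0,-0.387]],[[-0.417,0.462,0.013],[0,0,-0.387]],[[-0.417,0.462,0.013],[0,0,-0.387]]])

```text
t: 10.3
tool_pos: [0.6008, -0.3002, 0.1875]
orientation: [-2.25, -2.192, -0.0]
force: [0.2, -0.4, -0.2]
opening: 0.0465
gripper_force: 0.0
```

Run:
```python
from m import *; from p import *
np.set_printoptions(precision=1,suppress=True)
c=cam("wrist"); save(c,"w6"); pickle.dump(c,open("w6.pkl","wb"))
g=cv2.cvtColor(c["frame"],cv2.COLOR_RGB2GRAY); print(proj(c,[.61,-.31,.014]))
for th in(110,140):
    for mm,st,ce in comps(g>th,300):
        if ce[1]<290: print(th,ce,st,np.array(rect(c,mm,.014)))
plan([(610.5,-305.7,60,-1.5)])
```

```text
[288.7 195.9]
110 [418.2 118.1] [  104     0   456   324 73214] [ 693.6 -300.8  510.8  351.4  178.4]
110 [224.3 289.3] [    0    97   560   323 75672] [ 628.7 -457.2  754.2  411.4  170.8]
140 [494.2  25.8] [ 444    0  108   60 5159] [ 807.9 -153.    96.6   49.8  178.4]
140 [287.5 183.6] [ 264  139   48  109 3171] [ 608.5 -309.8  122.4   49.5   88.5]
140 [ 12.9 199.5] [   0  164   36   61 1156] [ 300.4 -301.2   60.2   35.6  115.1]
t 10.35 at [ 600.9 -299.6  187.6] yaw -1.7 q [-0.5  0.3  1.3  0.   1.5 -0.5] open 0.0464 tilt [-0.  0. -1.]
(610.5, -305.7, 60, -1.5) [[-0.029,0.049,0.638],[0,0,-0.002]] rows>=2.6
```

Request:
jog_arm(rows=[[[-0.026,0.042,0.3],[0,0,-0.002]],[[-0.026,0.042,0.55],[0,0,-0.002]],[[-0.026,0.042,0.64],[0,0,-0.002]],[[-0.026,0.042,0.64],[0,0,-0.002]],[[-0.026,0.042,0.64],[0,0,-0.002]]])

```text
t: 10.85
tool_pos: [0.6094, -0.3046, 0.0604]
orientation: [-2.248, -2.194, 0.0]
force: [0.6, -0.0, 1.2]
opening: 0.0468
gripper_force: 0.0
```

Run:
```python
from p import *
plan([(609.1,-304.8,7,-1.5)])
```

```text
t 10.85 at [ 609.4 -304.6   60.4] yaw -1.39 q [-0.54  0.46  1.39  0.    1.29 -0.51] open 0.0468 tilt [-3.e-04  3.e-04 -1.e+00]
(609.1, -304.8, 7, -1.5) [[-0.001,-0.001,0.267],[0,0,0.001]] rows>=1.1
```

Request:
jog_arm(rows=[[[0,0,0.12],[0,0,0]],[[0,0,0.22],[0,0,0]],[[0,0,0.26],[0,0,0]],[[0,0,0.267],[0,0,0]],[[0,0,0.267],[0,0,0]]])

```text
t: 11.35
tool_pos: [0.6104, -0.3061, 0.0084]
orientation: [2.245, 2.194, 0.001]
force: [0.6, 1.2, -0.4]
opening: 0.0462
gripper_force: 0.0
```

Request:
jog_arm(rows=[[[0,0,0],[0,0,0]],[[0,0,0],[0,0,0]],[[0,0,0],[0,0,0]],[[0,0,0],[0,0,0]],[[0,0,0],[0,0,0]]], hand=1, squeeze=35)

```text
t: 11.85
tool_pos: [0.6094, -0.3058, 0.0068]
orientation: [2.245, 2.196, 0.0]
force: [-1.1, -0.2, 3.9]
opening: 0.0217
gripper_force: 35.0
```

Request:
jog_arm(rows=[[[0,0,-0.08],[0,0,0]],[[0,0,-0.25],[0,0,0]],[[0,0,-0.45],[0,0,0]],[[0,0,-0.65],[0,0,0]],[[0,0,-0.75],[0,0,0]]])

```text
t: 12.35
tool_pos: [0.6108, -0.3065, 0.1623]
orientation: [2.241, 2.193, 0.003]
force: [0.3, -0.5, -1.3]
opening: 0.0219
gripper_force: 35.0
```

Run:
```python
from p import *; from tray import *
x,y=tw(-45,-38); print(x,y); plan([(x,y,190,74.1)])
```

```text
473.31119075997304 -0.21800492171056973
t 12.35 at [ 610.8 -306.5  162.3] yaw -1.26 q [-0.54  0.38  1.3   0.    1.46 -0.52] open 0.0219 tilt [ 0.0055 -0.0032 -1.    ]
(np.float64(473.31119075997304), np.float64(-0.21800492171056973), 190, 74.1) [[0.758,-0.36,-0.074],[0,0,-0.419]] rows>=4.4
(np.float64(473.31119075997304), np.float64(-0.21800492171056973), 190, 74.1) [[0.82,0.178,-0.073],[0,0,-0.419]] rows>=4.4
```

Request:
jog_arm(rows=[[[0.758,-0.36,-0.074],[0,0,-0.419]],[[0.758,-0.36,-0.074],[0,0,-0.419]],[[0.758,-0.36,-0.074],[0,0,-0.419]],[[0.758,-0.36,-0.074],[0,0,-0.419]],[[0.758,-0.36,-0.074],[0,0,-0.419]]])

```text
t: 12.85
tool_pos: [0.5398, -0.1496, 0.1724]
orientation: [1.403, 2.81, 0.001]
force: [0.9, -1.0, -1.1]
opening: 0.0217
gripper_force: 35.0
```

Request:
jog_arm(rows=[[[0.82,0.178,-0.073],[0,0,-0.419]],[[0.82,0.178,-0.073],[0,0,-0.419]],[[0.82,0.178,-0.073],[0,0,-0.419]],[[0.82,0.178,-0.073],[0,0,-0.419]],[[0.82,0.178,-0.073],[0,0,-0.419]]])

```text
t: 13.35
tool_pos: [0.4708, 0.0032, 0.187]
orientation: [0.419, 3.112, 0.001]
force: [0.1, -0.2, -0.5]
opening: 0.0209
gripper_force: 35.0
```

Request:
jog_arm(rows=[[[0,0,0],[0,0,0]],[[0,0,0],[0,0,0]]])

```text
t: 13.55
tool_pos: [0.4718, 0.0005, 0.1862]
orientation: [0.436, 3.11, -0.0]
force: [-0.5, 0.1, -1.4]
opening: 0.0215
gripper_force: 35.0
```

Run:
```python
from m import *; from p import *; from tray import *
c=cam("wrist"); save(c,"w7"); pickle.dump(c,open("w7.pkl","wb"))
a=cv2.resize(c["frame"],None,fx=1.4,fy=1.4); cv2.imwrite("pics/w7b.png",a[:,:,::-1])
print([proj(c,[*(tw(*l)/1000),.006]).round(1).tolist() for l in [(105,90),(105,-90),(-105,-90),(-105,90)]])
plan([])
```

```text
[[383.5, 303.8], [239.2, 304.0], [231.2, 131.5], [402.2, 131.2]]
t 13.6 at [4.719e+02 3.000e-01 1.860e+02] yaw 74.02 q [-0.11 -0.21  1.88 -0.    1.47 -1.4 ] open 0.0214 tilt [ 4.e-04 -1.e-04 -1.e+00]
```

View pics/w7b.png

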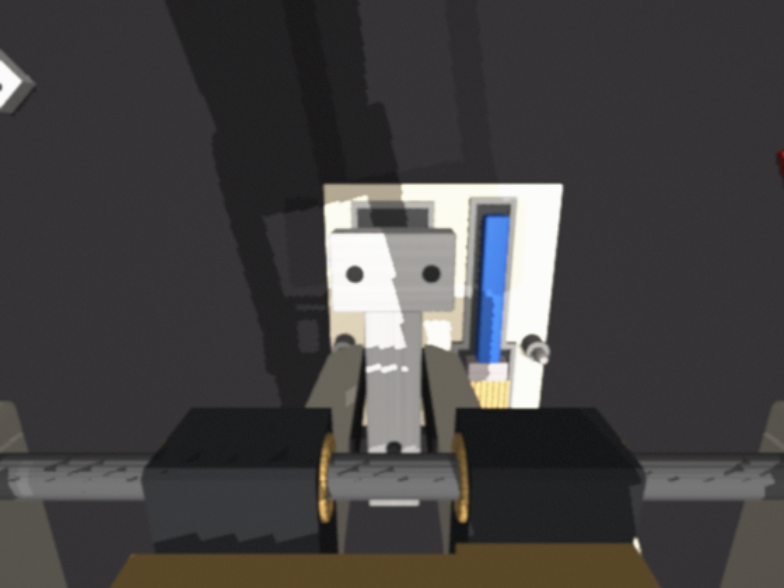

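The view shows the bracket crossbar with holes at (354,274) and (431,273). The brush is in its bay, and the tray corners are where my model predicts, to about 1 px.

Run:
```python
from m import *; from p import *; from tray import *
np.set_printoptions(precision=1,suppress=True)
c=pickle.load(open("w7.pkl","rb"))
g=cv2.cvtColor(c["frame"],cv2.COLOR_RGB2GRAY)
W=[]
for u,v in((354,274),(431,273)):
    u,v=int(u/1.4),int(v/1.4); s=g[v-8:v+9,u-8:u+9].astype(float); w=np.clip(90-s,0,None); yy,xx=np.mgrid[v-8:v+9,u-8:u+9]
    W.append(ray(c,(w*xx).sum()/w.sum(),(w*yy).sum()/w.sum(),.193)*1000)
W=np.array(W)[:,:2]; d=W[1]-W[0]; m=W.mean(0); tcp=np.array([471.9,.4])
print("holes",W,"gap",np.hypot(*d),"bracket yaw",np.degrees(np.arctan2(d[1],d[0]))-90, "head-tcp",np.hypot(*(m-tcp)),"dir",np.degrees(np.arctan2(*(tcp-m)[::-1])))
# TCP at bracket x = -45+dist
gx=-45+np.hypot(*(m-tcp)); print("grip x",gx)
x,y=tw(-22-5,-38); plan([(x,y,80,74.1),(x,y,20,74.1)])
```

```text
holes [[430.1  -2.4]
 [437.7  24.6]] gap 28.041235853802945 bracket yaw -15.598962241697961 head-tcp 39.476119246064926 dir -15.751536838556573
grip x -5.5238807539350745
t 13.6 at [471.9   0.3 186. ] yaw 74.02 q [-0.1 -0.2  1.9 -0.   1.5 -1.4] open 0.0214 tilt [ 0. -0. -1.]
(np.float64(490.62253433185884), np.float64(-5.149270858174354), 80, 74.1) [[-0.098,-0.0,0.53],[0,0,-0.001]] rows>=2.2
(np.float64(490.62253433185884), np.float64(-5.149270858174354), 20, 74.1) [[0.001,-0.0,0.3],[0,0,0.0]] rows>=1.2
```

Request:
jog_arm(rows=[[[-0.095,0,0.2],[0,0,0.002]],[[-0.095,0,0.4],[0,0,0.002]],[[-0.095,0,0.53],[0,0,0.002]],[[-0.095,0,0.53],[0,0,0.002]],[[-0.095,0,0.53],[0,0,0.002]]])

```text
t: 14.1
tool_pos: [0.4899, -0.005, 0.0799]
orientation: [-0.44, -3.109, 0.0]
force: [0.5, 0.2, -0.9]
opening: 0.0215
gripper_force: 35.0
```

Request:
jog_arm(rows=[[[0,0,0.1],[0,0,0]],[[0,0,0.2],[0,0,0]],[[0,0,0.27],[0,0,0]],[[0,0,0.3],[0,0,0]],[[0,0,0.3],[0,0,0]]])

```text
t: 14.6
tool_pos: [0.4901, -0.0046, 0.0198]
orientation: [-0.438, -3.111, 0.0]
force: [1.4, 0.2, -1.8]
opening: 0.0212
gripper_force: 35.0
```

Run:
```python
from p import *; from tray import *
x,y=tw(-27.5,-38); plan([(x,y,14,73.9)])
```

```text
t 14.6 at [490.1  -4.6  19.8] yaw 73.96 q [-0.11  0.03  1.97 -0.    1.13 -1.4 ] open 0.0212 tilt [-2.e-04  0.e+00 -1.e+00]
(np.float64(490.14166367708424), np.float64(-5.012291248828138), 14, 73.9) [[-0.001,-0.002,0.029],[0,0,0.001]] rows>=0.1
```

Request:
jog_arm(rows=[[[0,0,0.01],[0,0,0]],[[0,0,0.02],[0,0,0]],[[0,0,0.028],[0,0,0]],[[0,0,0.033],[0,0,0]],[[0,0,0.033],[0,0,0]]])

```text
t: 15.1
tool_pos: [0.4899, -0.0045, 0.013]
orientation: [-0.438, -3.111, -0.0]
force: [-0.9, -1.2, -1.5]
opening: 0.0212
gripper_force: 35.0
```

Request:
jog_arm(rows=[[[0,0,0.003],[0,0,0]],[[0,0,0.005],[0,0,0]],[[0,0,0.005],[0,0,0]]])

```text
t: 15.4
tool_pos: [0.4901, -0.0046, 0.0127]
orientation: [-0.438, -3.111, 0.0]
force: [-4.3, 1.2, 6.7]
opening: 0.0216
gripper_force: 35.0
```

Request:
jog_arm(rows=[[[0,0,0],[0,0,0]],[[0,0,0],[0,0,0]],[[0,0,0],[0,0,0]]], hand=0.28)

```text
t: 15.7
tool_pos: [0.4901, -0.0046, 0.0121]
orientation: [0.438, 3.111, -0.0]
force: [0.0, 1.0, 0.5]
opening: 0.0331
gripper_force: 0.0
```

Request:
jog_arm(rows=[[[0,0,-0.05],[0,0,0]],[[0,0,-0.2],[0,0,0]],[[0,0,-0.45],[0,0,0]],[[0,0,-0.7],[0,0,0]],[[0,0,-0.85],[0,0,0]]])

```text
t: 16.2
tool_pos: [0.4915, -0.0047, 0.1874]
orientation: [0.437, 3.105, 0.0]
force: [0.1, -0.3, 0.0]
opening: 0.0332
gripper_force: 0.0
```

Request:
jog_arm(rows=[[[0,0,0],[0,0,0]],[[0,0,0],[0,0,0]]], hand=0)

```text
t: 16.4
tool_pos: [0.4906, -0.0046, 0.1832]
orientation: [0.437, 3.109, 0.0]
force: [0.0, -0.8, -0.8]
opening: 0.0443
gripper_force: 0.0
```

Run:
```python
from m import *; from p import *; from tray import *
c=cam("wrist"); save(c,"w8"); pickle.dump(c,open("w8.pkl","wb"))
a=cv2.resize(c["frame"],None,fx=1.4,fy=1.4); cv2.imwrite("pics/w8b.png",a[:,:,::-1])
print("expected holes px*1.4",[(proj(c,[*(tw(-22-45,-38+k)/1000),.02])*1.4).round(1).tolist() for k in(-14,14)])
plan([(540,310,200,-77.8)])
```

```text
expected holes px*1.4 [[373.2, 211.4], [411.6, 211.3]]
t 16.45 at [489.6  -4.5 181.6] yaw 73.98 q [-0.11 -0.15  1.84 -0.    1.46 -1.41] open 0.0454 tilt [-5.e-04  0.e+00 -1.e+00]
(540, 310, 200, -77.8) [[0.048,0.395,-0.023],[0,0,0.422]] rows>=4.4
(540, 310, 200, -77.8) [[0.281,0.282,-0.023],[0,0,0.422]] rows>=4.4
(540, 310, 200, -77.8) [[0.395,0.049,-0.023],[0,0,0.422]] rows>=4.4
(540, 310, 200, -77.8) [[0.342,-0.204,-0.023],[0,0,0.422]] rows>=4.4
```

View pics/w8b.png

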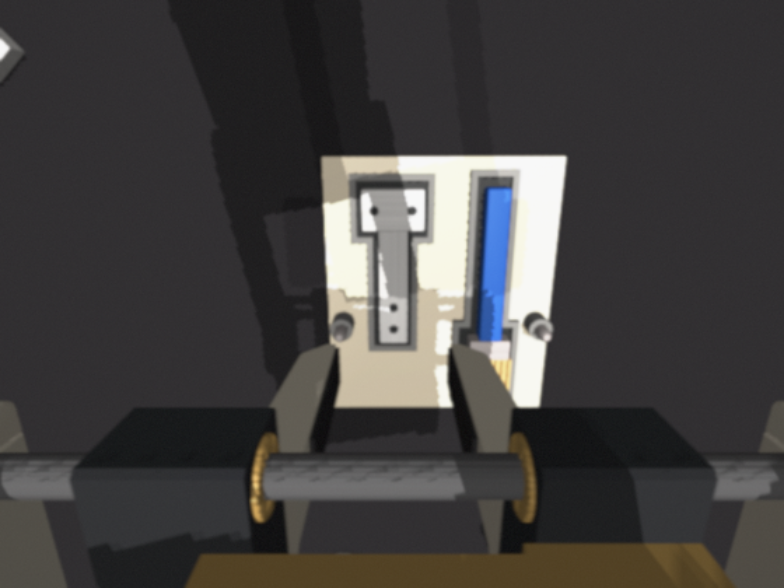

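The bracket's holes are at (374,211) and (412,211), exactly where a perfect placement predicts, and both parts lie inside their outlines. The bar comes next.

Request:
jog_arm(rows=[[[0.048,0.395,-0.023],[0,0,0.422]],[[0.048,0.395,-0.023],[0,0,0.422]],[[0.048,0.395,-0.023],[0,0,0.422]],[[0.048,0.395,-0.023],[0,0,0.422]],[[0.048,0.395,-0.023],[0,0,0.422]]])

```text
t: 16.95
tool_pos: [0.5011, 0.0744, 0.1841]
orientation: [-1.431, -2.792, 0.003]
force: [0.4, -0.1, -0.5]
opening: 0.0462
gripper_force: 0.0
```

Request:
jog_arm(rows=[[[0.281,0.282,-0.023],[0,0,0.422]],[[0.281,0.282,-0.023],[0,0,0.422]],[[0.281,0.282,-0.023],[0,0,0.422]],[[0.281,0.282,-0.023],[0,0,0.422]],[[0.281,0.282,-0.023],[0,0,0.422]]])

```text
t: 17.45
tool_pos: [0.5137, 0.1528, 0.1886]
orientation: [-2.263, -2.175, 0.006]
force: [-0.1, 0.4, 0.6]
opening: 0.0467
gripper_force: 0.0
```

Request:
jog_arm(rows=[[[0.395,0.049,-0.023],[0,0,0.422]],[[0.395,0.049,-0.023],[0,0,0.422]],[[0.395,0.049,-0.023],[0,0,0.422]],[[0.395,0.049,-0.023],[0,0,0.422]],[[0.395,0.049,-0.023],[0,0,0.422]]])

```text
t: 17.95
tool_pos: [0.5262, 0.2312, 0.193]
orientation: [-2.85, -1.321, 0.007]
force: [0.1, 0.5, -0.7]
opening: 0.0465
gripper_force: 0.0
```

Request:
jog_arm(rows=[[[0.342,-0.204,-0.023],[0,0,0.422]],[[0.342,-0.204,-0.023],[0,0,0.422]],[[0.342,-0.204,-0.023],[0,0,0.422]],[[0.342,-0.204,-0.023],[0,0,0.422]],[[0.342,-0.204,-0.023],[0,0,0.422]]])

```text
t: 18.45
tool_pos: [0.5389, 0.3097, 0.1974]
orientation: [3.123, 0.322, -0.007]
force: [-0.5, 0.3, 0.1]
opening: 0.0464
gripper_force: 0.0
```

Request:
jog_arm(rows=[[[0,0,0],[0,0,0]],[[0,0,0],[0,0,0]]])

```text
t: 18.65
tool_pos: [0.5395, 0.3095, 0.1986]
orientation: [3.123, 0.333, -0.004]
force: [-0.6, 0.3, -0.3]
opening: 0.0469
gripper_force: 0.0
```

```bash
cat > bar.py <<'E'
from m import *
def bar(c,ztop,zblk,hole_px=None,box=None):
    """red plate rect at ztop, block rect at zblk, dark holes inside red hull at ztop (mm)"""
    M=masks(c)
    reds=[k for k in comps(M["red"],150) if k[2][1]<330]; reds.sort(key=lambda k:-k[1][4])
    m=np.any([k[0] for k in reds],0) if box is None else M["red"]&box
    m=reds[0][0] if len(reds)==1 else m
    for k in reds: print("red",k[2].round(1),k[1],np.round(rect(c,k[0],ztop),1))
    g=cv2.cvtColor(c["frame"],cv2.COLOR_RGB2GRAY)
    for k in reds:
        fill=np.zeros_like(g); ct=max(cv2.findContours(k[0].astype(np.uint8),0,1)[0],key=cv2.contourArea)
        cv2.drawContours(fill,[cv2.convexHull(ct)],-1,1,-1); hole=(fill>0)&~k[0]
        for h in comps(hole,12): print(" hole?",h[2].round(1),h[1],np.round(ray(c,*h[2],ztop)*1000,1), "V",round(float(g[h[0]].mean())))
E
python3 - <<'E'
from bar import *; from p import *
c=cam("wrist"); save(c,"w9"); pickle.dump(c,open("w9.pkl","wb"))
bar(c,.006,.034)
for k in comps(masks(c)["white"],60):
    if k[2][1]<300: print("white",k[2].round(1),k[1],np.round(rect(c,k[0],.034),1))
print(proj(c,[.56,.336,.006])); plan([])
w=pickle.load(open("w5.pkl","rb")); bar(w,.006,.034)
E
```

```text
red [261.4 152.8] [ 242   74   37  166 4667] [558.5 335.4 185.1  38.   12. ]
red [315.9   4.8] [295   0  43  13 401] [721.  312.7  40.9  10.3 102.2]
 hole? [260.2  88.6] [255  83  11  12 110] [635.1 351.4   6. ] V 57
 hole? [242.  100.5] [242  93   1  16  16] [619.5 368.    6. ] V 60
 hole? [243.  132.5] [243 125   1  16  16] [587.1 361.1   6. ] V 44
 hole? [260.  165.3] [251 141  19  50 849] [555.5 336.1   6. ] V 198
 hole? [278.  161.5] [278 150   1  24  24] [564.  317.2   6. ] V 41
 hole? [244.1 163.9] [244 155   2  18  19] [553.3 353.9   6. ] V 39
 hole? [245.  196.5] [245 189   1  16  16] [516.2 346.1   6. ] V 60
 hole? [262.4 226.8] [258 223  10   9  66] [483.5 319.2   6. ] V 50
white [307.7  12.2] [288   0  49  20 227] [708.5 317.2  43.5  13.3  95.4]
white [549.9   1.2] [536   0  24   5  73] [760.3 111.   21.5   3.1 102.2]
white [489.6 218.7] [  398   128   162   169 10341] [541.1  70.2 193.9 121.7 164.2]
white [260.1 165.6] [252 142  17  49 739] [559.6 335.   50.2  16.5  12.1]
white [528.  283.7] [ 483  230   77   94 3242] [493.8  -2.5 117.2  62.2 156.8]
[260.84715021 161.49254675]
t 18.7 at [539.8 309.5 199.1] yaw -77.83 q [ 0.44  0.2   1.45 -0.    1.5   1.8 ] open 0.0466 tilt [-2.e-03 -9.e-04 -1.e+00]
red [ 52.2 216.4] [   0  143  114  146 4246] [558.4 338.1 188.4  44.6  12. ]
 hole? [  7.  161.8] [  4 158   7   9  39] [635.5 353.8   6. ] V 61
 hole? [ 46.1 222.4] [  20  201   49   50 1052] [558.2 346.5   6. ] V 151
 hole? [ 93.9 272.3] [ 91 270   7   6  28] [481.9 321.1   6. ] V 62
```

Run:
```python
from p import *
plan([(559.3,335.2,65,-78.0)])
```

```text
t 18.7 at [539.8 309.5 199.1] yaw -77.83 q [ 0.44  0.2   1.45 -0.    1.5   1.8 ] open 0.0466 tilt [-2.e-03 -9.e-04 -1.e+00]
(559.3, 335.2, 65, -78.0) [[0.124,-0.105,0.67],[0,0,0.002]] rows>=2.8
```

Request:
jog_arm(rows=[[[0.124,-0.105,0.25],[0,0,0.002]],[[0.124,-0.105,0.5],[0,0,0.002]],[[0.124,-0.105,0.67],[0,0,0.002]],[[0.124,-0.105,0.67],[0,0,0.002]],[[0.124,-0.105,0.67],[0,0,0.002]]])

```text
t: 19.2
tool_pos: [0.5595, 0.3351, 0.0661]
orientation: [3.124, 0.326, -0.004]
force: [1.8, 0.1, 0.4]
opening: 0.0462
gripper_force: 0.0
```

Request:
jog_arm(rows=[[[0,0,0],[0,0,0]],[[0,0,0],[0,0,0]]])

```text
t: 19.4
tool_pos: [0.5625, 0.3366, 0.0704]
orientation: [-3.123, -0.325, -0.009]
force: [-0.4, 1.1, -0.2]
opening: 0.0468
gripper_force: 0.0
```

Run:
```python
from p import *
plan([(559.3,335.2,13,-78.0)])
```

```text
t 19.4 at [562.5 336.6  70.4] yaw -78.12 q [0.46 0.38 1.47 0.   1.28 1.82] open 0.0468 tilt [ 0.0052  0.0026 -1.    ]
(559.3, 335.2, 13, -78.0) [[-0.019,0.004,0.287],[0,0,-0.001]] rows>=1.2
```

Request:
jog_arm(rows=[[[0,0,0.1],[0,0,0]],[[0,0,0.18],[0,0,0]],[[0,0,0.2],[0,0,0]],[[0,0,0.2],[0,0,0]],[[0,0,0.2],[0,0,0]]])

```text
t: 19.9
tool_pos: [0.5606, 0.3358, 0.0271]
orientation: [-3.125, -0.325, -0.001]
force: [0.0, -1.1, 0.8]
opening: 0.0463
gripper_force: 0.0
```

Run:
```python
from p import *
plan([(559.3,335.2,13,-78.0)])
```

```text
t 19.9 at [560.6 335.8  27.1] yaw -78.12 q [ 0.46  0.43  1.5  -0.    1.22  1.82] open 0.0463 tilt [ 6.e-04  3.e-04 -1.e+00]
(559.3, 335.2, 13, -78.0) [[-0.007,0.001,0.071],[0,0,-0.001]] rows>=0.3
```

Request:
jog_arm(rows=[[[-0.007,0.001,0.03],[0,0,0]],[[-0.007,0.001,0.06],[0,0,0]],[[-0.007,0.001,0.07],[0,0,0]],[[-0.007,0.001,0.07],[0,0,0]]])

```text
t: 20.3
tool_pos: [0.5584, 0.3349, 0.0116]
orientation: [3.124, 0.325, -0.002]
force: [-0.6, 0.1, 0.9]
opening: 0.0464
gripper_force: 0.0
```

Request:
jog_arm(rows=[[[0,0,0],[0,0,0]],[[0,0,0],[0,0,0]],[[0,0,0],[0,0,0]],[[0,0,0],[0,0,0]],[[0,0,0],[0,0,0]]], hand=1, squeeze=40)

```text
t: 20.8
tool_pos: [0.5591, 0.3352, 0.0126]
orientation: [-3.125, -0.325, -0.001]
force: [-0.3, 0.9, 0.2]
opening: 0.016
gripper_force: 40.0
```

Request:
jog_arm(rows=[[[0,0,-0.06],[0,0,0]],[[0,0,-0.2],[0,0,0]],[[0,0,-0.4],[0,0,0]],[[0,0,-0.6],[0,0,0]],[[0,0,-0.7],[0,0,0]]])

```text
t: 21.3
tool_pos: [0.5606, 0.336, 0.1582]
orientation: [-3.123, -0.325, -0.009]
force: [0.6, 0.2, -1.1]
opening: 0.0153
gripper_force: 40.0
```

Run:
```python
from p import *; from tray import *
x,y=tw(25,0); print(x,y); plan([(x,y,170,-15.9)])
```

```text
551.0435327387303 17.15101953268919
t 21.3 at [560.6 336.  158.2] yaw -78.12 q [ 0.46  0.3   1.4  -0.    1.43  1.82] open 0.0153 tilt [ 0.0055  0.0027 -1.    ]
(np.float64(551.0435327387303), np.float64(17.15101953268919), 170, -15.9) [[-0.187,0.775,-0.032],[0,0,-0.346]] rows>=3.6
(np.float64(551.0435327387303), np.float64(17.15101953268919), 170, -15.9) [[-0.562,0.566,-0.032],[0,0,-0.346]] rows>=3.6
```

Request:
jog_arm(rows=[[[-0.187,0.775,-0.032],[0,0,-0.346]],[[-0.187,0.775,-0.032],[0,0,-0.346]],[[-0.187,0.775,-0.032],[0,0,-0.346]],[[-0.187,0.775,-0.032],[0,0,-0.346]],[[-0.187,0.775,-0.032],[0,0,-0.346]]])

```text
t: 21.8
tool_pos: [0.5545, 0.1735, 0.1599]
orientation: [2.923, 1.15, 0.001]
force: [0.3, 0.0, -1.0]
opening: 0.0155
gripper_force: 40.0
```

Request:
jog_arm(rows=[[[-0.562,0.566,-0.032],[0,0,-0.346]],[[-0.562,0.566,-0.032],[0,0,-0.346]],[[-0.562,0.566,-0.032],[0,0,-0.346]],[[-0.562,0.566,-0.032],[0,0,-0.346]],[[-0.562,0.566,-0.032],[0,0,-0.346]]])

```text
t: 22.3
tool_pos: [0.5496, 0.0146, 0.166]
orientation: [2.507, 1.891, 0.001]
force: [-0.2, 1.1, -1.2]
opening: 0.0151
gripper_force: 40.0
```

Request:
jog_arm(rows=[[[0,0,0],[0,0,0]],[[0,0,0],[0,0,0]],[[0,0,0],[0,0,0]]])

```text
t: 22.6
tool_pos: [0.5493, 0.0179, 0.1652]
orientation: [-2.506, -1.894, -0.0]
force: [-0.4, 0.3, -0.8]
opening: 0.0157
gripper_force: 40.0
```

Run:
```python
from bar import *; from p import *; from tray import *
c=cam("wrist"); save(c,"w10"); pickle.dump(c,open("w10.pkl","wb"))
s=robot.read_state(); zt=s["tool_pos"][2]-.0126+.006
bar(c,zt,0)
print("corners px",[proj(c,[*(tw(*l)/1000),.006]).round(1).tolist() for l in [(105,90),(105,-90),(-105,-90),(-105,90)]])
x,y=tw(25,0); plan([(x,y,80,-15.9)])
```

```text
red [280.7 162.5] [ 244   91   74  157 8605] [563.3  64.1  86.1  37.1  74.1]
red [547.2   5.6] [535   0  25  15 261] [706.  106.9  11.3   5.8 164.1]
 hole? [246.4 141.3] [244  94   5 108 176] [550.8  86.4 158.6] V 161
 hole? [315.3 128.7] [314  96   4  79 128] [587.5  82.7 158.6] V 153
 hole? [280.3 119.5] [267 106  28  28 630] [571.1  92.2 158.6] V 172
 hole? [312.8 197.6] [312 177   3  44  48] [577.   46.7 158.6] V 118
 hole? [249.7 224.8] [249 215   2  21  22] [538.3  40.9 158.6] V 82
 hole? [280.6 233.7] [253 218  56  30 996] [553.8  30.8 158.6] V 102
 hole? [311.  231.5] [311 225   1  14  14] [571.1  27.3 158.6] V 97
 hole? [542.   11.1] [538   7  10   8  38] [703.7 105.9 158.6] V 35
corners px [[365.1, 100.3], [352.5, 268.3], [166.7, 268.2], [146.8, 100.3]]
t 22.65 at [549.3  17.7 165.2] yaw -15.83 q [-0.06  0.03  1.7   0.    1.42  0.21] open 0.0156 tilt [-2.e-04  3.e-04 -1.e+00]
(np.float64(551.0435327387303), np.float64(17.15101953268919), 80, -15.9) [[-0.0,0.009,0.426],[0,0,0.001]] rows>=1.7
```

Run:
```python
from m import *; from tray import *
np.set_printoptions(precision=1,suppress=True)
L=[]
for n in("w5","w8","w4"):
    c=pickle.load(open(n+".pkl","rb"))
    g=cv2.cvtColor(c["frame"],cv2.COLOR_RGB2GRAY)
    for y in(78,-78):
        print(n,y,"sh",proj(c,[*(tw(25,y)/1000),.024])*1.4,"tip",proj(c,[*(tw(25,y)/1000),.039])*1.4)
        u,v=proj(c,[*(tw(25,y)/1000),.032]).astype(int)
        if n!="w4": L.append(cv2.resize(c["frame"][v-16:v+17,u-16:u+17],(380,290),interpolation=cv2.INTER_CUBIC))
        for X in(.024,.039):
            p=(proj(c,[*(tw(25,y)/1000),X])-[u-16,v-16]+.5)*[380/33,290/33]
            if n!="w4": cv2.drawMarker(L[-1],tuple(int(a) for a in p),(255,0,0) if X<.03 else (0,255,0),0,20,1)
im=np.vstack([np.hstack(L[:2]),np.hstack(L[2:])]); cv2.imwrite("pics/pins.png",im[:,:,::-1])
```

```text
w5 78 sh [341.9 215.5] tip [339.6 218.3]
w5 -78 sh [548.  215.2] tip [554.8 218. ]
w8 78 sh [541.4 330.3] tip [547.7 338. ]
w8 -78 sh [341.5 330.8] tip [339.3 338.5]
w4 78 sh [331.1 188. ] tip [328.4 189.7]
w4 -78 sh [542.6 189.2] tip [549.4 191. ]
```

View pics/pins.png

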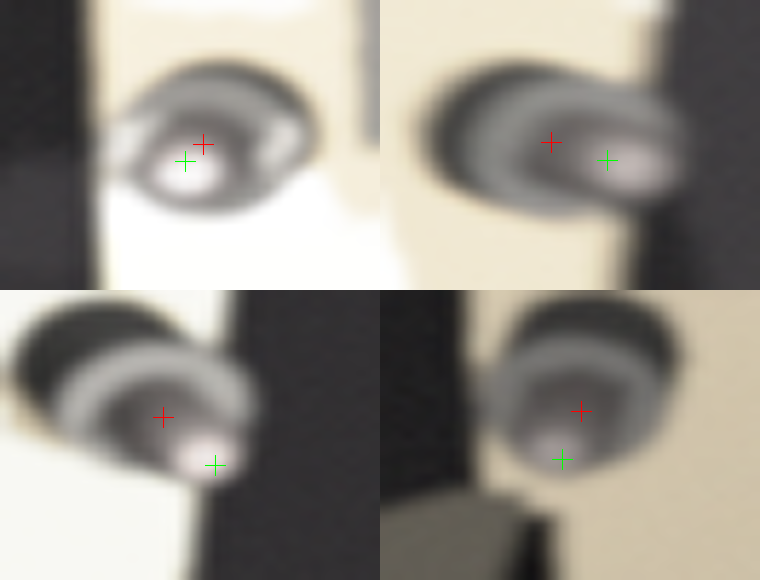

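The pin crop shows the tips within about 1 mm of my model crosses, and I apply a small correction of about −0.6 mm in x and y. Lowering the bar now.

Request:
jog_arm(rows=[[[-0.003,0.005,0.2],[0,0,0.001]],[[-0.003,0.005,0.35],[0,0,0.001]],[[-0.003,0.005,0.48],[0,0,0.001]],[[-0.003,0.005,0.52],[0,0,0.001]],[[-0.003,0.005,0.52],[0,0,0.001]]])

```text
t: 23.15
tool_pos: [0.5489, 0.0161, 0.0599]
orientation: [-2.506, -1.891, 0.004]
force: [0.4, 0.1, -1.2]
opening: 0.0158
gripper_force: 40.0
```

Request:
jog_arm(rows=[[[0,0,0],[0,0,0]],[[0,0,0],[0,0,0]],[[0,0,0],[0,0,0]]])

```text
t: 23.45
tool_pos: [0.5513, 0.0154, 0.0629]
orientation: [2.506, 1.891, 0.003]
force: [-0.2, 0.2, -1.3]
opening: 0.0158
gripper_force: 40.0
```

Run:
```python
from p import *
plan([(550.1,17.0,50,-15.9)])
c=cam("wrist");p1=robot.read_state();print(p1["tool_pos"],p1["orientation"])
```

```text
t 23.45 at [551.3  15.4  62.9] yaw -15.93 q [-0.07  0.13  1.78 -0.    1.23  0.21] open 0.0158 tilt [ 2.8e-03 -2.0e-04 -1.0e+00]
(550.1, 17.0, 50, -15.9) [[0.006,-0.008,0.065],[0,0,-0.0]] rows>=0.3
[0.55102731 0.01537918 0.06261568] [2.50679664 1.89114261 0.00263035]
```

```bash
cat > avg.py <<'E'
from p import *
def avg(n=6):
    P=[]
    for i in range(n): imaging.read_camera("wrist"); P.append(robot.read_state()["tool_pos"]*1000)
    print(np.round(P,1).tolist(),"mean",np.mean(P,0).round(2)); return np.mean(P,0)
E
python3 - <<'E'
from avg import *
avg(); plan([])
E
```

```text
[[550.8, 15.4, 62.3], [550.6, 15.4, 62.0], [550.4, 15.4, 61.8], [550.3, 15.4, 61.6], [550.2, 15.4, 61.5], [550.1, 15.4, 61.3]] mean [550.38  15.39  61.76]
t 23.8 at [550.1  15.4  61.3] yaw -15.94 q [-0.07  0.13  1.79 -0.    1.23  0.21] open 0.0155 tilt [ 2.e-04 -0.e+00 -1.e+00]
```

Request:
jog_arm(rows=[[[0.008,-0.002,0.02],[0,0,0]],[[0.008,-0.002,0.03],[0,0,0]],[[0.008,-0.002,0.03],[0,0,0]],[[0.008,-0.002,0.03],[0,0,0]],[[0.008,-0.002,0.03],[0,0,0]]])

```text
t: 24.3
tool_pos: [0.5501, 0.0171, 0.0552]
orientation: [-2.508, -1.892, 0.0]
force: [-1.0, 0.3, -1.7]
opening: 0.0157
gripper_force: 40.0
```

Request:
jog_arm(rows=[[[0,0,0],[0,0,0]],[[0,0,0],[0,0,0]],[[0,0,0],[0,0,0]],[[0,0,0],[0,0,0]],[[0,0,0],[0,0,0]]])

```text
t: 24.8
tool_pos: [0.5501, 0.0171, 0.0552]
orientation: [-2.508, -1.892, -0.0]
force: [0.3, 0.9, -1.8]
opening: 0.0158
gripper_force: 40.0
```

Run:
```python
from bar import *; from avg import *; from tray import *
c=cam("wrist"); s=robot.read_state(); zt=s["tool_pos"][2]-.0126+.006
pickle.dump(c,open("w11.pkl","wb")); bar(c,zt,0); plan([(550.1,17,50,-15.9)])
```

```text
red [280.6 162.4] [ 244   91   73  157 8675] [563.9  63.4  86.1  36.6  74. ]
red [279.9 320.3] [263 307  36  17 153] [539.4 -23.   22.2  11.8 164.1]
 hole? [245.8 125.7] [244  95   4  66 134] [553.9  93.3  48.6] V 191
 hole? [315.3 117.4] [315  97   2  44  49] [589.8  87.4  48.6] V 145
 hole? [280.6 119.6] [268 106  26  28 583] [572.2  91.3  48.6] V 114
 hole? [314.  162.5] [314 155   1  16  16] [583.4  64.8  48.6] V 126
 hole? [247.6 177.7] [247 164   3  30  49] [546.4  66.7  48.6] V 112
 hole? [280.6 233.7] [253 218  56  30 995] [554.7  30.   48.6] V 102
 hole? [281.7 314.3] [265 307  32  15 370] [540.3 -22.7  48.6] V 125
t 24.85 at [550.1  17.1  55.2] yaw -15.93 q [-0.06  0.14  1.79 -0.    1.21  0.22] open 0.0159 tilt [ 0. -0. -1.]
(550.1, 17, 50, -15.9) [[-0.0,-0.0,0.026],[0,0,-0.0]] rows>=0.1
```

Request:
jog_arm(rows=[[[0,0,0.008],[0,0,0]],[[0,0,0.016],[0,0,0]],[[0,0,0.024],[0,0,0]],[[0,0,0.03],[0,0,0]],[[0,0,0.03],[0,0,0]]])

```text
t: 25.35
tool_pos: [0.5499, 0.0171, 0.0489]
orientation: [-2.508, -1.892, 0.001]
force: [0.2, 0.3, -1.7]
opening: 0.0157
gripper_force: 40.0
```

Request:
jog_arm(rows=[[[0,0,0.008],[0,0,0]],[[0,0,0.016],[0,0,0]],[[0,0,0.024],[0,0,0]],[[0,0,0.03],[0,0,0]],[[0,0,0.03],[0,0,0]]])

```text
t: 25.85
tool_pos: [0.5499, 0.0171, 0.043]
orientation: [-2.508, -1.892, 0.001]
force: [-1.0, -0.1, -1.4]
opening: 0.0156
gripper_force: 40.0
```

Request:
jog_arm(rows=[[[0,0,0.008],[0,0,0]],[[0,0,0.016],[0,0,0]],[[0,0,0.022],[0,0,0]],[[0,0,0.025],[0,0,0]],[[0,0,0.025],[0,0,0]]])

```text
t: 26.35
tool_pos: [0.55, 0.0171, 0.0381]
orientation: [-2.508, -1.892, 0.0]
force: [-0.4, 0.1, -1.1]
opening: 0.0155
gripper_force: 40.0
```

Expected seat is at TCP z ≈ 36.6.

Request:
jog_arm(rows=[[[0,0,0.004],[0,0,0]],[[0,0,0.008],[0,0,0]],[[0,0,0.01],[0,0,0]],[[0,0,0.01],[0,0,0]]])

```text
t: 26.75
tool_pos: [0.5502, 0.0171, 0.0366]
orientation: [2.508, 1.892, 0.0]
force: [-1.4, 0.8, 2.1]
opening: 0.0159
gripper_force: 40.0
```

Request:
jog_arm(rows=[[[0,0,0.002],[0,0,0]],[[0,0,0.002],[0,0,0]]])

```text
t: 26.95
tool_pos: [0.5502, 0.0171, 0.0366]
orientation: [2.508, 1.892, 0.0]
force: [-4.2, -0.4, 5.9]
opening: 0.0158
gripper_force: 40.0
```

Request:
jog_arm(rows=[[[0,0,0],[0,0,0]],[[0,0,0],[0,0,0]],[[0,0,0],[0,0,0]],[[0,0,0],[0,0,0]]], hand=0.2)

```text
t: 27.35
tool_pos: [0.5501, 0.0171, 0.0357]
orientation: [-2.508, -1.892, 0.0]
force: [-0.2, -0.2, 1.0]
opening: 0.0365
gripper_force: 0.0
```

Request:
jog_arm(rows=[[[0,0,-0.05],[0,0,0]],[[0,0,-0.15],[0,0,0]],[[0,0,-0.35],[0,0,0]],[[0,0,-0.6],[0,0,0]],[[0,0,-0.7],[0,0,0]]])

```text
t: 27.85
tool_pos: [0.5526, 0.017, 0.1823]
orientation: [2.504, 1.889, 0.009]
force: [1.4, -0.3, 1.0]
opening: 0.0372
gripper_force: 0.0
```

Request:
jog_arm(rows=[[[0,0,0],[0,0,0]],[[0,0,0],[0,0,0]],[[0,0,0],[0,0,0]]])

```text
t: 28.15
tool_pos: [0.5491, 0.0171, 0.1743]
orientation: [-2.507, -1.891, 0.003]
force: [-0.6, 0.5, -0.7]
opening: 0.0374
gripper_force: 0.0
```

Run:
```python
from bar import *; from p import *; from tray import *
np.set_printoptions(precision=1,suppress=True)
c=cam("wrist"); bar(c,.030,0)
for k in comps(masks(c)["white"],200):
    if k[2][1]<300 : print("white",k[2].round(1),k[1],np.round(rect(c,k[0],.058),1))
print("seat",tw(25,0),"pins",tw(25,78),tw(25,-78))
for k in("blue","tan"):
    for mm,st,ce in comps(masks(c)[k],60):
        if ce[1]<290: print(k,ce,st,np.array(rect(c,mm,.021)))
print("want tan",tw(67.5,38)); plan([])
t=cam("top"); print("top:")
for k in comps(masks(t)["red"],150): print(k[2],np.array(rect(t,k[0],.03)))
for k in comps(masks(t)["white"],300): print("w",k[2],np.array(rect(t,k[0],.008)))
```

```text
red [282.3 182.5] [ 262   97   41  181 4986] [550.7  16.3 185.3  37.   74.1]
red [539.9   6.2] [527   0  26  16 267] [805.  114.9  20.2  10.7 169.7]
 hole? [262.6 118.4] [262 100   2  43  71] [553.4  92.2  30. ] V 196
 hole? [301.5 136. ] [300 101   3  70  72] [584.2  66.7  30. ] V 148
 hole? [282.2 114. ] [275 106  15  17 196] [572.1  91.   30. ] V 127
 hole? [264.2 205.4] [263 144   4 121 201] [530.2  10.6  30. ] V 124
 hole? [282.  199.9] [ 273  171   19   58 1080] [549.2  11.3  30. ] V 129
 hole? [299.9 218.1] [299 174   3  91 138] [561.5 -12.4  30. ] V 107
 hole? [281.9 265.1] [276 260  13  12 119] [529.1 -58.9  30. ] V 119
 hole? [533.3  12.3] [530   8   8   8  35] [799.8 112.1  30. ] V 31
white [525.7  67. ] [ 490    0   70  147 7188] [776.   70.6 118.5  49.9  93.1]
white [208.4 165.4] [  151   100   115   165 10124] [493.6  46.8 152.1  93.9  74.1]
white [331.3 181.4] [ 300  100   64  165 6400] [595.3  17.7 151.8  50.6  74. ]
white [305.4 152.3] [301 137  10  33 266] [582.8  54.2  28.    7.8  75.1]
white [281.6 201.4] [273 176  17  53 771] [549.9  16.7  49.8  14.4  74.5]
white
[... 267 characters left out ...]
7  88.6  17.8 164.1]
tan [330.3 139.5] [310 134  36  12 218] [608.3  56.   34.6  10.5 162.3]
tan [327.1 159.9] [308 147  38  26 815] [602.6  36.7  36.4  24.9 164.1]
want tan [602.3  42.1]
t 28.2 at [548.9  17.1 174. ] yaw -15.93 q [-0.1  0.   1.7 -0.   1.4  0.2] open 0.0372 tilt [-0.  0. -1.]
top:
[133.6 159.6] [736.2 332.7  50.3  48.6   0.3]
w [271.5  29.9] [1129.1 -113.7 1723.2  206.9   89. ]
w [220.6 132.1] [821.4  80.5 137.3 106.6  93.9]
w [298.2 134.2] [ 807.4 -147.1   73.6   62.6  178.1]
w [506.7 186.8] [ 633.2 -760.7  259.3  140.5  107.2]
w [215.  293.1] [371.5  88.7 751.3 311.8 174.8]
w [346.5 313.5] [ 282.4 -274.6  123.2   47.4  114.1]
w [278.  392.4] [ 52.9 -53.1 111.2 106.2 179.9]
```

```bash
python3 -c "
from plant import robot
print(robot.close_job())"
```

```text
the job is handed in; nothing more can be done
None
```

I handed the job in at about 28 s: the brush and the T-bracket lie in their matching bays, and the red bar sits flush on the pin shoulders and is released. The final camera check put the bar within about 1 mm of its seat, the brush had not moved, and the jar, dishes and joystick box were untouched; the bracket was last checked just before the bar went over it.

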